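Cure a glued carriage window with a press lamp on a tilted stand

TASK

A little brass-framed window has just been glued into the veneer carriage end that is clamped on the tilting stand. Switch the curing lamp on by twisting its knurled top cap clockwise until it is fully home while the lamp stands in its holder, then lift the lamp out, tilt it to the slope of the stand and press its clear sprung foot gently, flush and centred on the window, long side along long side, with the foot pushed about halfway in, not to its stop. The program finishes while the robot is still holding the lamp pressed there; leave the stand's slope and the parts lying round about as they are.

Things in the scene. Friction and masses are not known exactly. Their poses are not given: they have to be found in the camera images.
- lamp: press lamp, loose, 0.2 kg, upright in the holder. Origin: centre of the foot's underside, foot out; z up to the cap, y along the long sides. Clear foot 44 (x) by 54 (y) mm, z 0 to 6; black head 56 by 66, z 16 to 34; square aluminium body 26 by 26, sides along x and y, z 34 to 98 (grip at z 60 to 95; fins 32 wide below 54); dark knurled round cap, 36 across, z 100 to 122
- lamp_face (a point): centre of the underside of the lamp's clear foot; axes as the lamp's (z up into the lamp). It moves into the lamp along z as the foot is pressed
- lamp_foot (a joint): how far the sprung foot is pushed into the lamp, m: 0 fully out, 0.010 at its hard stop. The spring starts at 3 N and rises by 0.6 N per mm (6 N at 5 mm), so the lamp's own weight does not push it in
- lamp_cap (a joint): turn of the lamp's top cap, rad: grows as the cap is twisted clockwise seen from above; 1.3 is fully home at its stop (on), about 0 to 0.3 at the start. The cap does not rise, turns against a friction of 0.05 N m and stays where it is left
- cap_top (a point): centre of the flat top of the knurled cap, on its axis; the cap is 36 mm across and reaches 22 mm down from here
- holder: fixed plastic socket, outside 71 (x) by 81 (y) mm, 32 mm high; origin under its centre on the table, axes as the standing lamp's. Its 12 mm deep pocket fits the lamp's head with 1.5 mm play all round and keeps it from turning; the foot hangs free below. Lift the lamp straight up 35 mm or more to clear it. The lamp's origin starts 4 mm above this origin
- stand: fixed tilting work stand, base 140 (x) by 156 (y) mm (190 mm over the lock knobs), origin at the centre of its underside on the table; its -x side, the low side of the bed, is the side nearer the robot
- bed (a joint): slope of the stand's bed, rad, 0 level: the bed, 134 by 150 mm, is hinged along its low edge toward the robot and its far edge is raised. It is locked by a stiff clamp friction and does not move under a gentle press
- window_face (a point): centre of the upper face of the brass-framed window on the bed, the face to be pressed: 34 mm (x, up the slope) by 44 mm (y, level, long side) and 2.5 mm proud of the veneer; z is the outward normal of the sloped face, leaning toward the robot. Nothing within 40 mm of the window stands more than 10 mm above this face
- controller: bystander, loose: small black speed controller, 18 x 62 x 12 mm, origin under its centre
- bogie: bystander, loose: drive bogie (axles with four wheels), 70 x 69 x 31 mm, origin under its centre
- receiver: bystander, loose: black box-shaped radio receiver, 38 x 61 x 17 mm, origin under its centre

How it is judged:
On the way, in this order (a step that is already met when the one before it is completed fails the run):
1. the cap is twisted fully home while the lamp stands in its holder (value of joint lamp_cap above 1.15 rad and distance between lamp and holder below 0.012 m), for 0.2 s.
2. the lamp is lifted out of its holder in the gripper (distance between lamp and holder above 0.04 m and contact force between the fingers and lamp above 1 N), for 0.1 s.
At the end, for the whole second after the job is handed in: The gripper holds the lamp, cap at 1.15 rad or more, foot on the window: centred within 6 mm each way, within 2 mm of its face, parallel within 0.05 rad, long sides within 0.12 rad, foot pushed in 2 to 8.5 mm, force 2 to 15 N, at rest (value of joint lamp_cap above 1.15 rad and x of lamp_face in the frame of window_face between -0.006 and 0.006 m and y of lamp_face in the frame of window_face between -0.006 and 0.006 m and z of lamp_face in the frame of window_face between -0.002 and 0.002 m and angle between the z axis of lamp_face and the z axis of window_face, either way round below 0.05 rad and angle between the y axis of lamp_face and the y axis of window_face, either way round below 0.12 rad and value of joint lamp_foot between 0.002 and 0.0085 m and contact force between lamp and stand between 2 and 15 N and contact force between the fingers and lamp above 1 N and linear speed of lamp below 0.02 m/s); the arm keeps its last pose, push and grip.
It fails at once if the window is pressed or struck with more than 25 N (contact force between lamp and stand above 25 N).
It fails at once if the bed is pushed out of its slope (distance of window_face from where it was at the start of the episode above 0.006 m).
It fails at once if a bystander is moved by more than 15 mm (distance of any of controller, bogie, receiver from where it was at the start of the episode above 0.015 m).
It also fails if it takes over 51 s, if anything falls off the work surface, if the arm or the gripper's body presses on something with over 40 N, if the wrist force passes 120 N, or if a joint passes its speed limit or range.

ROBOT

A 6-joint arm with a two-finger parallel gripper is mounted at the origin on a cart in front of the work surface, level with it; the furniture and walls round the work are solid. World frame = base frame: x ahead of the robot, y to its left, z up, the work surface at z = 0. Lengths are in m, angles in rad, forces in N, time in s.
With the tool pointing down it reaches from about 0.375 to 0.9 m from the base axis. Payload 3.1 kg.
Tool frame: the origin (TCP) lies midway between the tips of the shut fingers; the grasp point (between the pads) lies 19 mm behind it; z points along the fingers, y is the line along which they close (so a half turn about z gives the same grasp; the last joint's range is limited). The gripper opens to 87 mm and grips with 3 to 60 N. Pads are 19 mm wide; open, the fingers measure 117 mm over their backs; the gripper's body (75 mm by 190 mm) begins 51 mm behind the grasp point.
Start: joints at [-1.425, 0.527, 1.433, -0, 1.181, -0.178], TCP at [0.199, -0.592, 0.223] pointing down, gripper open.
Joint ranges: [-3.08, 3.08], [-0.75, 2.2], [0.22, 2.44], [-1.43, 4.57], [0, 2.65], [-2.85, 2.85]. Speed limits (rad/s): [2.79, 2.79, 3.14, 3.14, 3.14, 3.14].

INTERFACE

Orientations are given as a unit quaternion [x, y, z, w].
In Python, from rig import status, imaging, order gives the robot as it stands.
- The arm moves only by the tool arm_command, never from a script. Its argument "deltas" is one flat list of numbers, 5 for each row, row after row: the opening, from -1 (shut) to 1 (fully open), so that 0 is half open, then the shift along the tool's x, y, z in m, then the turn about the tool's z in rad. In form: [gripper, tx, ty, tz, roll, gripper, tx, ty, tz, roll, ...]. A call has 1 to 12 rows; each row shifts and turns the commanded pose from where the row before left it, along the tool's axes as they then stand; what a row does not reach is not made up. A row lasts 1/8 s, in which the tool goes at most 62.5 mm and 10.7 degrees, less where a joint would pass 70% of its speed; a pose out of reach is approached as far as the arm can. A call with a gripper value outside its range is refused whole. The fingers move at their own pace and stop on an object; "newtons" is the grip in N (left out, the last holds). Time passes only in rows, so rows that do not move let the fingers close. It gives the time, the measured TCP pose, the force, the opening and the grip force at its end, in the units of the state.
- status.get_obs(): the state, without advancing time (a new reading comes with each control period).
- imaging.camera(name): name is "scene" or "top" or "wrist"; returns (picture, depth): 480x640x3 uint8, red, green, blue; 480x640 float32, m along the optical axis (not along the pixel's ray), 0 where there is no reading.
- imaging.camera_params(name): a dict with "intrinsics" (3x3 intrinsics, pixels), "camera_from_world" (4x4, takes a point from world to camera coordinates). Camera axes: x right, y up, looking along -z (the intrinsics and any distortion apply to the point x, -y, -z); pixel columns grow to the right and rows downward; lengths in m; the calibration is good to about 2 mm. A picture is of the moment at which its call begins: read the wrist's pose just before it. camera_params takes no time and is no camera call; for the wrist camera it gives the pose at the moment of the call.
- order.hand_in(): hands the job in; it is judged then, once.
The state is a dict: "time": time; "q": joint angles; "joint_velocities": joint speeds; "joint_torque": joint torques, N m; "position": TCP position; "tool_rot": TCP orientation; "ft_force": force on the tool from outside, world axes, zero at the start; "moment": the same for the moment, N m; "grip_width": finger opening in m; "grip_force": force on a finger pad.
Only numpy, scipy, OpenCV 4.12 (cv2) and the standard library are available. Lean on these libraries where they do the work, as an engineer would, in place of code of your own. Each camera call takes 0.05 s, during which the arm holds its last target. There are 200 camera calls.

## Working session

There is one attempt and no reset: what is moved stays moved. The work goes in short steps, Python scripts to look and compute and a tool call to move; the robot and the scene stay as the last step left them, time stands still between calls to the robot, and variables do not carry over. Pictures are saved under pics/ and viewed, at most 10 in all, crops included, and the job is handed in when it is done.

Besides the shell and the picture viewer there is one more tool, called after "Call:" as name(argument=value, ...) on one line, values as JSON. arm_command: Moves the arm, as the interface text tells. Its arguments: {"type":"object","properties":{"deltas":{"type":"array"},"newtons":{"type":"number"}},"required":["deltas"]}

```bash
mkdir -p pics; cat > h.py <<'E'
import numpy as np, cv2
from rig import status, imaging, order
def snap(n,f):
    im,d=imaging.camera(n); P=imaging.camera_params(n); cv2.imwrite('pics/'+f+'.png',im[:,:,::-1]); np.savez('pics/'+f,im=im,d=d,K=P['intrinsics'],T=P['camera_from_world']); return im,d,P['intrinsics'],P['camera_from_world']
def load(f):
    z=np.load('pics/'+f+'.npz'); return z['im'],z['d'],z['K'],z['T']
def cloud(d,K,T):
    v,u=np.mgrid[:480,:640]; K=np.array(K)
    c=np.stack([(u-K[0,2])/K[0,0]*d,-(v-K[1,2])/K[1,1]*d,-d,np.ones_like(d)],-1)
    return (c@np.linalg.inv(T).T)[...,:3]
def proj(p,K,T):
    c=(np.array(T)@np.append(p,1))[:3]; q=np.array(K)@np.array([c[0],-c[1],-c[2]]); return q[:2]/q[2]
E
python3 - <<'E'
from h import *
for n in ('scene','top'):
    im,d,K,T=snap(n,n); print(n,np.linalg.inv(T)[:3].round(3).tolist(),np.round(K,1).tolist(),(d>0).mean(), [k for k in imaging.camera_params(n)])
print(status.get_obs())
E
```

```text
scene [[-0.802, 0.368, -0.471, 0.112], [-0.598, -0.493, 0.632, 0.631], [0.001, 0.788, 0.615, 0.732]] [[533.1, 0.0, 322.7], [0.0, 533.1, 242.6], [0.0, 0.0, 1.0]] 0.9958430989583333 ['intrinsics', 'camera_from_world']
top [[-0.115, 0.972, -0.203, 0.418], [-0.993, -0.112, 0.025, 0.024], [0.002, 0.205, 0.979, 1.016]] [[534.9, 0.0, 309.6], [0.0, 534.9, 243.5], [0.0, 0.0, 1.0]] 0.9958951822916666 ['intrinsics', 'camera_from_world']
{'time': 0.1, 'q': array([-1.42450804e+00,  5.28397987e-01,  1.43379226e+00, -1.56660953e-05,
        1.18143834e+00, -1.78495679e-01]), 'joint_velocities': array([-0.00132295, -0.00297456, -0.00327961, -0.00057464,  0.0002843 ,
        0.00044024]), 'joint_torque': array([-4.21314016e-04, -4.40984952e+01, -1.77150410e+01,  6.34789327e-02,
        5.34018874e-02, -4.28991609e-05]), 'position': array([ 0.19936508, -0.59162933,  0.22164853]), 'tool_rot': array([ 9.86842380e-01,  1.61682037e-01,  9.14946927e-06, -1.01794817e-03]), 'ft_force': array([ 0.68881906,  0.2761023 , -0.14340809]), 'moment': array([ 0.00697859, -0.01417446, -0.03442243]), 'grip_force': 0.0, 'grip_width': 0.08710899347763901}
```

View pics/top.png

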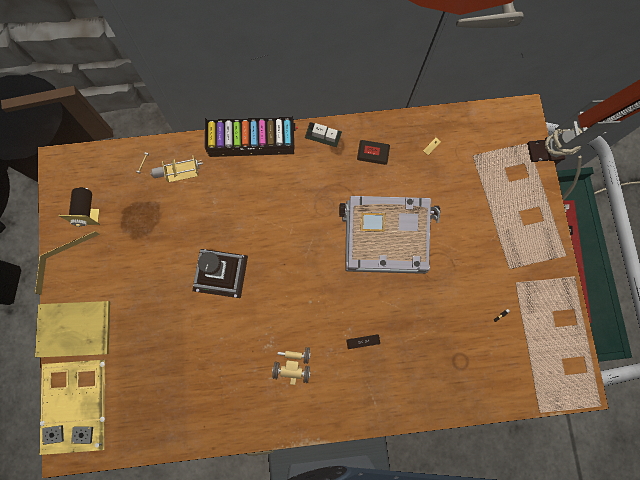

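View pics/scene.png

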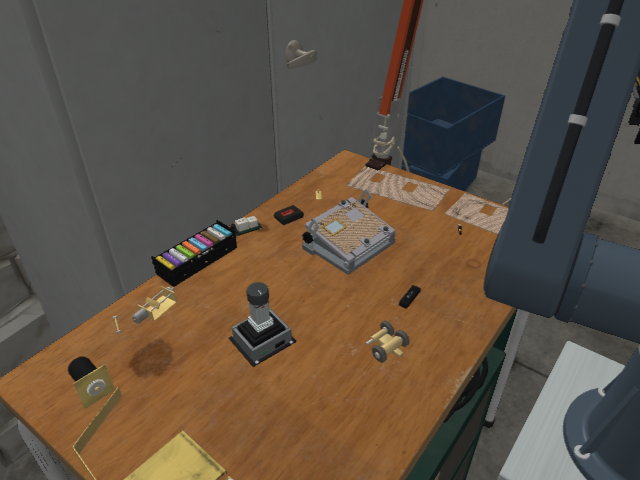

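The top view shows the lamp in its holder near (215,270), with the cap top at (208,262). The stand is near (388,235) with the brass-framed window at (372,223), and the bogie is at (292,365). The scene view confirms the lamp is upright and the slope is moderate.

```bash
cat > m1.py <<'E'
from h import *
im,d,K,T=load('top'); P=cloud(d,K,T)
print('table z',np.median(P[300:330,120:180,2]))
# cap: highest points near lamp
w=np.zeros((480,640),bool); w[235:300,185:255]=1
z=P[...,2]; print('max',np.percentile(z[w],99.5))
m=w&(z>np.percentile(z[w],99.5)-0.006); print('cap',P[m].mean(0).round(4),(P[m].min(0)+P[m].max(0)).round(4)/2,np.ptp(P[m],axis=0).round(4),m.sum())
m=w&(z>0.022)&(z<0.040); r=cv2.minAreaRect((P[m][:,:2]*1e4).astype(np.float32)); print('holder rim',np.array(r[0])/1e4,np.array(r[1])/1e4,r[2],m.sum())
# bed plane
w=np.zeros((480,640),bool); w[205:265,355:425]=1
Q=P[w&(z>0.02)]; 
for _ in range(6):
    c=Q.mean(0); n=np.linalg.svd(Q-c)[2][2]; n*=np.sign(n[2]); e=(Q-c)@n; Q=Q[abs(e)<max(2*np.median(abs(e)),.0015)]
print('bed',c.round(4),n.round(4),'slope',np.arccos(n[2]),'yaw',np.arctan2(-n[1],-n[0]),len(Q),e.std())
h=cv2.cvtColor(im,cv2.COLOR_RGB2HSV); print(h[223,358:390].tolist())
E
python3 m1.py; python3 -c "
import cv2;i=cv2.imread('pics/top.png');a=cv2.resize(i[190:290,180:260],None,fx=5,fy=5,interpolation=2);b=cv2.resize(i[190:290,335:445],None,fx=5,fy=5,interpolation=2)[:, :];b=cv2.resize(b,(400,364));import numpy as np
o=np.zeros((500,800,3),'uint8');o[:,:400]=a;o[:364,400:]=b;cv2.imwrite('pics/crop1.png',o)"
```

```text
table z -8.114800802172528e-05
max 0.12929771225287448
cap [0.5823 0.1673 0.1698] [0.51335 0.1082  0.5696 ] [0.1899 0.1679 0.8925] 348
holder rim [0.59100273 0.17462323] [0.08188151 0.07151765] 75.21414184570312 815
bed [ 0.6174 -0.1487  0.0566] [ 0.7769 -0.5657  0.2764] slope 1.2907176106332179 yaw 2.512264262053745 3078 0.024292653232565634
[[15, 77, 179], [14, 78, 177], [13, 66, 173], [18, 158, 191], [18, 176, 172], [98, 14, 150], [102, 34, 195], [100, 28, 190], [99, 27, 186], [101, 23, 188], [101, 26, 187], [99, 26, 188], [101, 27, 187], [99, 26, 187], [99, 26, 186], [98, 25, 186], [100, 25, 186], [101, 26, 187], [102, 25, 187], [102, 27, 189], [102, 27, 188], [102, 27, 188], [102, 27, 190], [103, 34, 200], [83, 14, 141], [18, 168, 178], [20, 108, 200], [13, 71, 147], [15, 77, 179], [15, 77, 180], [15, 77, 181], [15, 77, 181]]
```

View pics/crop1.png

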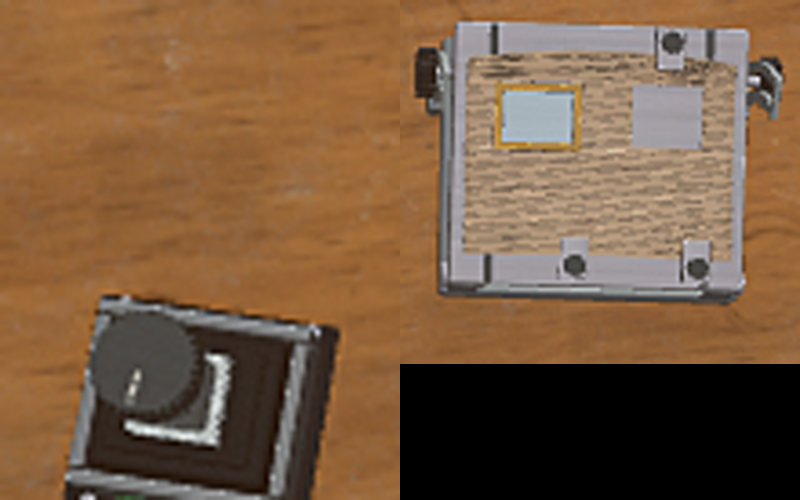

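The crop shows the cap top (pointer mark at about 200°), the holder rim, and the brass frame with clear glass at about (538,117). A grey blank sits next to the window, and the depth has outliers, so I'll refit robustly.

```bash
cat > m2.py <<'E'
from h import *
for n in ('top','scene'):
    im,d,K,T=load(n); P=cloud(d,K,T); z=P[...,2]; g=lambda x0,x1,y0,y1,z0,z1:(P[...,0]>x0)&(P[...,0]<x1)&(P[...,1]>y0)&(P[...,1]<y1)&(z>z0)&(z<z1)
    m=g(.53,.65,.11,.24,.118,.132); Q=P[m]; print(n,'cap',np.median(Q,0).round(4),((np.percentile(Q,1,0)+np.percentile(Q,99,0))/2).round(4),m.sum())
    h=cv2.cvtColor(im,cv2.COLOR_RGB2HSV)
    br=cv2.inRange(h,(14,120,120),(26,255,255))>0; br&=g(.5,.8,-.25,0,.03,.12)
    nn,l,s,c=cv2.connectedComponentsWithStats(br.astype(np.uint8),connectivity=8)
    i=1+np.argmax(s[1:,4]); print('brass',c[i],s[i])
    # bed plane RANSAC
    Q=P[g(.54,.72,-.24,-.06,.02,.13)]; rng=np.random.default_rng(0); best=0
    for _ in range(500):
        a=Q[rng.choice(len(Q),3,False)]; v=np.cross(a[1]-a[0],a[2]-a[0]); v/=np.linalg.norm(v)+1e-12
        k=abs((Q-a[0])@v)<.002
        if abs(v[2])>.6 and k.sum()>best: best=k.sum(); B=Q[k]
    c0=B.mean(0); v=np.linalg.svd(B-c0,full_matrices=False)[2][2]; v*=np.sign(v[2]); print('bed',c0.round(4),v.round(4),'slope',np.arccos(v[2]).round(4),'yaw',np.arctan2(-v[1],-v[0]).round(4),best,len(Q))
    r=cv2.minAreaRect((B[:,:2]*1e4).astype(np.float32)); print('bed rect',np.array(r[0])/1e4,np.array(r[1])/1e4,r[2])
    # window: convex hull of brass -> ray onto plane lifted 2.5mm (veneer)
    pts=np.argwhere(l==i)[:,::-1].astype(np.float32); iT=np.linalg.inv(T); o=iT[:3,3]
    R=np.c_[(pts[:,0]-K[0,2])/K[0,0],-(pts[:,1]-K[1,2])/K[1,1],-np.ones(len(pts))]@iT[:3,:3].T
    t=((c0+.0025*v-o)@v)/(R@v); W=o+R*t[:,None]
    ex=-np.array([v[0],v[1],0]);ex/=np.linalg.norm(ex);ey=np.array([-ex[1],ex[0],0]);ex=np.cross(ey,v)
    r=cv2.minAreaRect((np.c_[(W-c0)@ex,(W-c0)@ey]*1e4).astype(np.float32)); print('win rect',np.array(r[1])/1e4,r[2],'centre',(c0+.0025*v+ex*r[0][0]/1e4+ey*r[0][1]/1e4).round(4))
E
python3 m2.py
```

```text
top cap [0.5903 0.1741 0.1261] [0.5908 0.1747 0.1244] 376
brass [372.36912752 221.44295302] [361 212  24  20 149]
bed [ 0.6219 -0.1494  0.0517] [-0.2051  0.0297  0.9783] slope 0.2087 yaw -0.1439 3675 6185
bed rect [ 0.62290225 -0.1454491 ] [0.17597878 0.13081738] 81.85225677490234
win rect [0.04383869 0.03333522] 89.15064239501953 centre [ 0.6449 -0.1207  0.0582]
scene cap [0.5869 0.1772 0.1258] [0.5881 0.1749 0.1235] 327
brass [333.98387097 226.14516129] [322 218  25  17  62]
bed [ 0.616 -0.146  0.051] [-0.2085  0.0243  0.9777] slope 0.2115 yaw -0.1161 1935 3559
bed rect [ 0.62024238 -0.14629941] [0.17430925 0.13307212] 81.38404846191406
win rect [0.04510391 0.03334769] 88.58279418945312 centre [ 0.6425 -0.1219  0.0587]
```

Call:
arm_command(deltas=[1,0.041,-0.04,0,0,1,0.041,-0.04,0,0,1,0.041,-0.04,0,0,1,0.041,-0.04,0,0,1,0.041,-0.04,0,0,1,0.041,-0.04,0,0,1,0.041,-0.04,0,0,1,0.041,-0.04,0,0,1,0.041,-0.04,0,0,1,0.041,-0.04,0,0,1,0.041,-0.04,0,0,1,0.041,-0.04,0,0])

```text
time: 1.6
position: [0.5131, 0.0215, 0.2224]
tool_rot: [0.987, 0.162, -0.0, 0.0]
ft_force: [-0.6, -1.5, 0.5]
grip_width: 0.0868
grip_force: 0.0
```

Call:
arm_command(deltas=[1,0.041,-0.04,0,0,1,0.041,-0.04,0,0,1,0.041,-0.04,0,0,1,0,0,0,-0.17,1,0,0,0,-0.17,1,0,0,0,-0.17,1,0,0,0,-0.17,1,0,0,0,-0.17,1,0,0,0,-0.17,1,0,0,0,-0.17,1,0,0,0,-0.17,1,0,0,0,-0.17])

```text
time: 3.1
position: [0.5904, 0.1725, 0.222]
tool_rot: [0.598, 0.802, -0.0, -0.001]
ft_force: [0.1, 0.2, 0.0]
grip_width: 0.0868
grip_force: 0.0
```

Call:
arm_command(deltas=[1,0,0,0,-0.17,1,0,0,0,-0.17,1,0,0,0,-0.17,1,0,0,0,-0.17,1,0,0,0,-0.17,1,0,0,0,-0.17,1,0,0,0,0])

```text
time: 3.98
position: [0.5905, 0.1726, 0.2221]
tool_rot: [0.134, 0.991, -0.0, -0.001]
ft_force: [0.2, -0.6, -0.2]
grip_width: 0.0869
grip_force: 0.0
```

```bash
python3 - <<'E'
from h import *
s=status.get_obs(); print(s['position'],s['tool_rot'],s['q'][5])
im,d,K,T=snap('wrist','w1'); P=cloud(d,K,T); Q=P[(P[...,2]>.118)&(P[...,2]<.130)&(abs(P[...,0]-.59)<.04)&(abs(P[...,1]-.174)<.04)]
print(len(Q),np.median(Q,0),cv2.minEnclosingCircle((Q[abs(Q-np.median(Q,0)).max(1)<.022][:,:2]*1e4).astype(np.float32)) if len(Q)>9 else 0)
Q=P[(P[...,2]>.026)&(P[...,2]<.036)&(abs(P[...,0]-.59)<.055)&(abs(P[...,1]-.174)<.055)]
r=cv2.minAreaRect((Q[:,:2]*1e4).astype(np.float32)); print(r,len(Q))
E
```

```text
[0.59050464 0.17257929 0.222076  ] [ 1.33988369e-01  9.90982771e-01 -8.99608238e-05 -5.07333314e-04] -1.1991526889858055
2474 [0.58970049 0.17442897 0.12658689] ((5910.140625, 1741.5341796875), 186.78167724609375)
((5908.71826171875, 1742.68017578125), (811.4732055664062, 708.6347045898438), 75.03703308105469) 2171
```

View pics/w1.png

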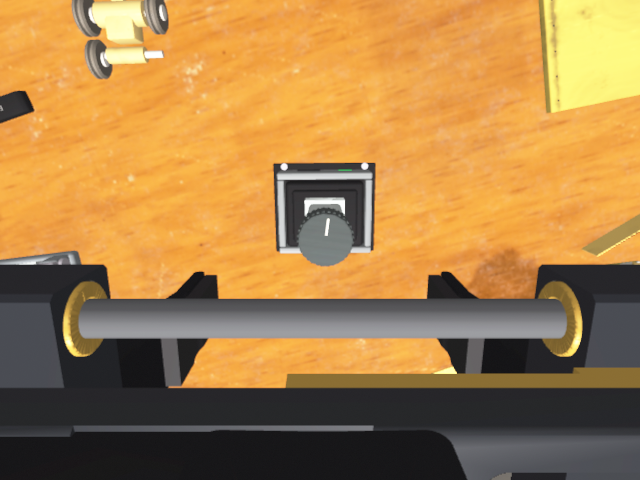

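The wrist view shows the cap centred between the fingers at about (326,240), pointer up, with the holder aligned to the tool. I'm descending to grip the cap.

Call:
arm_command(deltas=[1,0,0.002,0.03,-0.008,1,0,0,0.035,0,1,0,0,0.035,0,1,0,0,0.024,0,1,0,0,0,0,-1,0,0,0,0,-1,0,0,0,0,-1,0,0,0,0,-1,0,0,0,0,-1,0,0,0,0], newtons=25)

```text
time: 5.28
position: [0.5914, 0.1745, 0.0988]
tool_rot: [0.129, 0.992, 0.0, 0.0]
ft_force: [-0.3, 0.5, 0.5]
grip_width: 0.0449
grip_force: 0.0
```

Call:
arm_command(deltas=[-1,0,0,0,0,-1,0,0,0,0,-1,0,0,0,0])

```text
time: 5.65
position: [0.5914, 0.1744, 0.0986]
tool_rot: [0.129, 0.992, -0.0, -0.0]
ft_force: [-0.8, -0.3, 0.6]
grip_width: 0.0351
grip_force: 25.0
```

Gripped at 35 mm. Now twisting clockwise (+roll).

Call:
arm_command(deltas=[-1,0,0,0,0.15,-1,0,0,0,0.15,-1,0,0,0,0.15,-1,0,0,0,0.15,-1,0,0,0,0.15,-1,0,0,0,0.15,-1,0,0,0,0.15,-1,0,0,0,0.15,-1,0,0,0,0,-1,0,0,0,0])

```text
time: 6.9
position: [0.5915, 0.1744, 0.0986]
tool_rot: [0.666, 0.746, -0.0, 0.0]
ft_force: [-0.1, -1.5, 0.1]
grip_width: 0.0356
grip_force: 25.0
```

```bash
python3 - <<'E'
from h import *
s=status.get_obs(); print(s['moment'],s['ft_force'],s['q'][5],s['tool_rot'],s['grip_width'])
E
```

```text
[-0.20006457 -0.13498647  0.01842294] [-0.11449026 -1.50531489  0.1122505 ] -0.008091775169689234 [ 6.65660071e-01  7.46255088e-01 -1.48389874e-05  1.09543972e-04] 0.03556139050795494
```

Call:
arm_command(deltas=[-1,0,0,0,0.05,-1,0,0,0,0.05,-1,0,0,0,0])

```text
time: 7.28
position: [0.5911, 0.1745, 0.0986]
tool_rot: [0.702, 0.712, -0.0, -0.0]
ft_force: [-1.5, -0.1, 1.6]
grip_width: 0.0352
grip_force: 25.0
```

```bash
python3 - <<'E'
from h import *
s=status.get_obs(); print(s['moment'],s['q'][5],s['tool_rot'],s['grip_width'])
E
```

```text
[-0.1486088   0.07622349  0.21064539] 0.09181861067372317 [ 7.01936304e-01  7.12239658e-01 -3.02547920e-04 -5.35532029e-05] 0.035171315833422874
```

The moment has risen to 0.21 N m, so the cap is at its stop. I'll give one more small nudge, hold, then release and turn back.

Call:
arm_command(deltas=[-1,0,0,0,0.04,-1,0,0,0,0,-1,0,0,0,0])

```text
time: 7.65
position: [0.5911, 0.1745, 0.0986]
tool_rot: [0.716, 0.698, -0.0, -0.0]
ft_force: [-1.0, -0.3, 2.3]
grip_width: 0.0355
grip_force: 25.0
```

```bash
python3 - <<'E'
from h import *
s=status.get_obs(); print(s['moment'],s['q'][5],s['tool_rot'],s['grip_width'])
E
```

```text
[-0.23066463  0.13836221  0.54935775] 0.132153700222124 [ 7.16201381e-01  6.97893606e-01 -3.06001135e-04 -5.48439335e-05] 0.03547909613235265
```

Call:
arm_command(deltas=[1,0,0,0,0,1,0,0,0,0,1,0,0,0,0,1,0,0,0,-0.167,1,0,0,0,-0.167,1,0,0,0,-0.167,1,0,0,0,-0.167,1,0,0,0,-0.167,1,0,0,0,-0.167,1,0,0,0,-0.167,1,0,0,0,-0.167])

```text
time: 9.02
position: [0.5915, 0.1746, 0.0985]
tool_rot: [0.129, 0.992, 0.0, 0.0]
ft_force: [0.4, 0.1, 0.3]
grip_width: 0.0872
grip_force: 0.0
```

Call:
arm_command(deltas=[1,0,0,0,0,1,0,0,0.015,0,1,0,0,0.015,0,-1,0,0,0,0,-1,0,0,0,0,-1,0,0,0,0,-1,0,0,0,0,-1,0,0,0,0,-1,0,0,0,0,-1,0,0,0,0,-1,0,0,0,0], newtons=15)

```text
time: 10.4
position: [0.5914, 0.1745, 0.0687]
tool_rot: [0.131, 0.991, -0.0, 0.0]
ft_force: [-0.7, -0.3, 1.2]
grip_width: 0.0356
grip_force: 15.0
```

```bash
python3 - <<'E'
from h import *
s=status.get_obs(); print(s['moment'],s['ft_force'],s['position'],s['tool_rot'],s['grip_width'],s['grip_force'])
im,d,K,T=snap('wrist','w2'); P=cloud(d,K,T); Q=P[(P[...,2]>.118)&(P[...,2]<.130)&(abs(P[...,0]-.59)<.04)&(abs(P[...,1]-.174)<.04)]
print(len(Q))
E
```

```text
[-0.0045559  -0.14255772  0.03007019] [-0.69660047 -0.29108153  1.20739799] [0.59141972 0.17447278 0.06872832] [ 1.30982601e-01  9.91384663e-01 -3.64424209e-05  7.74252517e-05] 0.03556642299308886 14.999963622540236
5730
```

The width is 35.6 mm, so the pads still overlap the cap. I'll reopen, go 7 mm lower and close again.

Call:
arm_command(deltas=[0.4,0,0,0,0,0.4,0,0,0,0,0.4,0,0,0.007,0,-1,0,0,0,0,-1,0,0,0,0,-1,0,0,0,0,-1,0,0,0,0,-1,0,0,0,0,-1,0,0,0,0], newtons=15)

```text
time: 11.58
position: [0.5914, 0.1745, 0.0616]
tool_rot: [0.131, 0.991, -0.0, 0.0]
ft_force: [0.0, -1.1, -0.1]
grip_width: 0.035
grip_force: 15.0
```

```bash
python3 - <<'E'
from h import *
im,d,K,T=snap('scene','s2'); a=cv2.resize(im[230:390,190:350],None,fx=3.7,fy=3.7,interpolation=cv2.INTER_CUBIC)
cv2.imwrite('pics/s2c.png',a[:,:,::-1])
E
```

```text
(no output)
```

View pics/s2c.png

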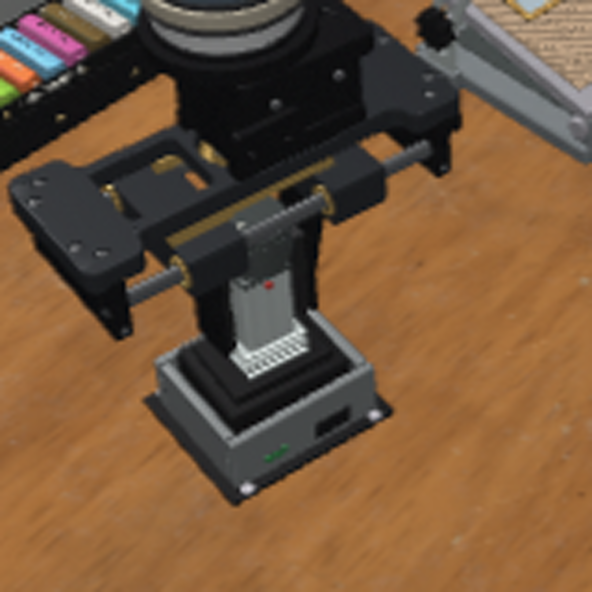

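The crop shows the fingers running flat up past the cap, so with the tool pointing down they always close on the 36 mm cap. The cap is part of the lamp, so I'll hold the lamp by it. Flat pads on a cylinder also let the lamp pivot about the tool's y. My moves can't tilt the tool, so I'll use the holder wall as a jig to tilt the lamp: lift it 20 mm, then shift toward the robot with the foot against the pocket wall.

Call:
arm_command(deltas=[0.2,0,0,0,0,0.2,0,0,0,0,0.2,0,0,-0.017,0,0.2,0,0,-0.017,0,-1,0,0,0,0,-1,0,0,0,0,-1,0,0,0,0,-1,0,0,0,0,-1,0,0,0,0], newtons=20)

```text
time: 12.75
position: [0.5911, 0.1745, 0.0955]
tool_rot: [0.131, 0.991, -0.0, -0.0]
ft_force: [-1.7, -0.3, 3.8]
grip_width: 0.035
grip_force: 20.0
```

Call:
arm_command(deltas=[-1,0,0,-0.005,0,-1,0,0,-0.005,0,-1,0,0,-0.005,0,-1,0,0,-0.005,0,-1,0,0,0,0])

```text
time: 13.38
position: [0.5918, 0.1746, 0.1161]
tool_rot: [0.131, 0.991, 0.0, 0.001]
ft_force: [0.0, 0.1, -1.9]
grip_width: 0.0354
grip_force: 20.0
```

```bash
python3 - <<'E'
from h import *
s=status.get_obs(); print(s['moment'],s['ft_force'],s['position'],s['grip_width'],s['grip_force'])
im,d,K,T=snap('scene','s3'); a=cv2.resize(im[230:390,190:350],None,fx=3.7,fy=3.7,interpolation=cv2.INTER_CUBIC)
cv2.imwrite('pics/s3c.png',a[:,:,::-1])
E
```

```text
[ 0.07198529 -0.19035698  0.01438692] [ 0.02707549  0.07886013 -1.92621868] [0.59179671 0.17457034 0.1161486 ] 0.03542241130955284 20.000054044649005
```

View pics/s3c.png

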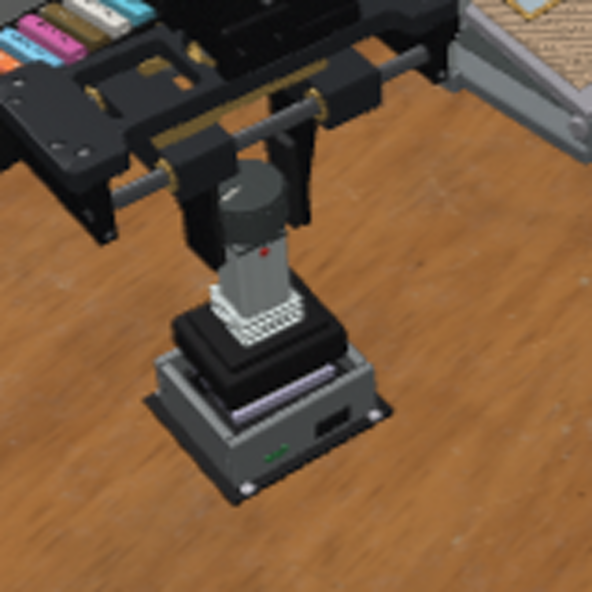

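The crop shows the lamp held by its cap and lifted 20 mm, with the clear foot still inside the pocket and the head above the rim. I'm now shifting toward the robot to tilt it.

Call:
arm_command(deltas=[-1,0.006,0,0,0,-1,0.006,0,0,0,-1,0.006,0,0,0,-1,0.006,0,0,0,-1,0.006,0,0,0,-1,0,0,0,0])

```text
time: 14.18
position: [0.5619, 0.1825, 0.1156]
tool_rot: [0.131, 0.991, 0.0, -0.0]
ft_force: [1.1, 0.5, -2.1]
grip_width: 0.0352
grip_force: 20.0
```

```bash
python3 - <<'E'
from h import *
s=status.get_obs(); print(s['moment'],s['ft_force'],s['position'],s['tool_rot'],s['grip_width'],s['grip_force'])
im,d,K,T=snap('scene','s4'); a=cv2.resize(im[230:390,190:350],None,fx=3.7,fy=3.7,interpolation=cv2.INTER_CUBIC)
cv2.imwrite('pics/s4c.png',a[:,:,::-1])
E
```

```text
[-0.00510879 -0.41723277  0.10351606] [ 1.1302246   0.52289683 -2.1041948 ] [0.56191529 0.18253748 0.11561015] [ 1.30828639e-01  9.91404992e-01  2.24140511e-05 -8.93764862e-05] 0.035240742786162044 20.000142487697303
```

View pics/s4c.png

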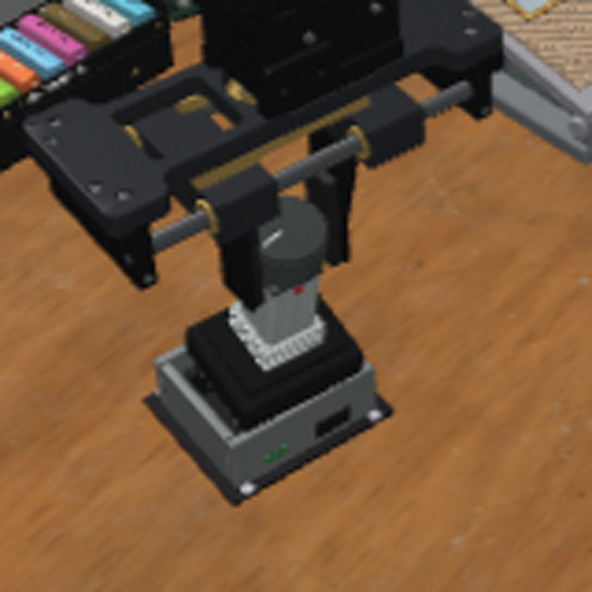

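The lamp is now tilted toward the robot in the grip. I'll lift it clear and measure the tilt.

Call:
arm_command(deltas=[-1,0,0,-0.02,0,-1,0,0,-0.03,0,-1,0,0,-0.03,0,-1,0,0,-0.025,0,-1,0,0,0,0])

```text
time: 14.85
position: [0.5632, 0.1825, 0.2221]
tool_rot: [0.131, 0.991, 0.001, 0.002]
ft_force: [0.7, 0.0, -2.9]
grip_width: 0.035
grip_force: 20.0
```

```bash
cat > tilt.py <<'E'
from h import *
from scipy.spatial.transform import Rotation as Ro
import sys
s=status.get_obs(); R=Ro.from_quat(s['tool_rot']).as_matrix(); p=np.array(s['position'])
def planes(n,f):
    im,d,K,T=snap(n,f); P=cloud(d,K,T)
    t=(P-p)@R   # tool frame
    m=(abs(t[...,0])<.06)&(abs(t[...,1])<.05)&(t[...,2]>.005)&(t[...,2]<.11)&(d>0)
    Q=t[m]; print(n,len(Q)); rng=np.random.default_rng(0)
    for _ in range(3):
        if len(Q)<60: break
        best=0
        for _ in range(600):
            a=Q[rng.choice(len(Q),3,False)]; v=np.cross(a[1]-a[0],a[2]-a[0]); L=np.linalg.norm(v)
            if L<1e-5: continue
            k=abs((Q-a[0])@(v/L))<.0012
            if k.sum()>best: best=k.sum(); B=k
        c=Q[B].mean(0); v=np.linalg.svd(Q[B]-c,full_matrices=False)[2][2]; print('  plane tool n',v.round(3),'c',c.round(4),best, 'ext',np.ptp(Q[B],axis=0).round(3)); Q=Q[~B]
print(p,R[:,0].round(3)); planes('scene',sys.argv[1]+'s'); planes('top',sys.argv[1]+'t'); planes('wrist',sys.argv[1]+'w')
E
python3 tilt.py a
```

```text
[0.56318179 0.18251176 0.22210671] [-0.966  0.26  -0.003]
scene 1520
  plane tool n [-0.997 -0.03  -0.07 ] c [0.0048 0.0024 0.0448] 292 ext [0.009 0.064 0.089]
  plane tool n [ 0.97   0.063 -0.234] c [0.009  0.0017 0.0581] 226 ext [0.017 0.065 0.063]
  plane tool n [ 0.073  0.794 -0.604] c [-0.0121  0.023   0.05  ] 177 ext [0.053 0.045 0.059]
top 5
wrist 4887
  plane tool n [ 0.744  0.026 -0.668] c [ 0.0107 -0.0007  0.0615] 1854 ext [0.013 0.065 0.015]
  plane tool n [ 0.17   0.002 -0.985] c [ 0.0006 -0.0015  0.0568] 1118 ext [0.026 0.054 0.006]
  plane tool n [ 0.179 -0.    -0.984] c [ 0.0051 -0.0026  0.0625] 717 ext [0.024 0.065 0.006]
```

```bash
cat > lampfit.py <<'E'
from h import *
from scipy.spatial.transform import Rotation as Ro
def lampfit(f,p,q):
    R=Ro.from_quat(q).as_matrix(); im,d,K,T=load(f); t=(cloud(d,K,T)-p)@R
    m=(abs(t[...,0])<.06)&(abs(t[...,1])<.05)&(t[...,2]>.04)&(t[...,2]<.09)&(d>0); Q=t[m]
    n0=np.array([.19,0,-.98]); n=n0/np.linalg.norm(n0); h=Q@n
    rng=np.random.default_rng(0); best=0
    for _ in range(800):
        a=Q[rng.choice(len(Q),3,False)]; v=np.cross(a[1]-a[0],a[2]-a[0]); L=np.linalg.norm(v)
        if L<1e-4: continue
        v/=L; v*=-np.sign(v[2]) or 1
        if v@n<.97: continue
        k=abs((Q-a[0])@v)<.001
        if k.sum()>best: best=k.sum(); B=k
    c=Q[B].mean(0); v=np.linalg.svd(Q[B]-c,full_matrices=False)[2][2]; v*=-np.sign(v[2])
    ey=np.cross(v,[1,0,0]); ey/=np.linalg.norm(ey); ex=np.cross(ey,v)
    uv=np.c_[(Q-c)@ex,(Q-c)@ey]; e=(Q-c)@v
    for lo,hi in ((-.0012,.0012),(-.012,.0012)):
        k=(e>lo)&(e<hi); r=cv2.minAreaRect((uv[k]*1e4).astype(np.float32)); print('rect',np.array(r[1])/1e4,r[2],'ctr tool',(c+ex*r[0][0]/1e4+ey*r[0][1]/1e4).round(4),k.sum())
    print('up axis tool',v.round(4),'tilt',np.arctan2(v[0],-v[2]).round(4),np.arctan2(v[1],-v[2]).round(4),'world',(R@v).round(4)); return v
if __name__=='__main__':
    lampfit('aw',np.array([0.56318179,0.18251176,0.22210671]),[.131,.991,.001,.002])
E
python3 lampfit.py
```

```text
rect [0.05365697 0.02576615] 89.78983306884766 ctr tool [-0.0013 -0.0011  0.0565] 1789
rect [0.0660175  0.03189933] 88.27336883544922 ctr tool [ 0.0012 -0.0009  0.0569] 3874
up axis tool [ 0.1731  0.0041 -0.9849] tilt 0.174 0.0042 world [-0.1703  0.0475  0.9843]
```

Call:
arm_command(deltas=[-1,-0.006,-0.009,0,0,-1,-0.011,-0.019,0,0,-1,-0.017,-0.029,0,0,-1,-0.022,-0.038,0,0,-1,-0.022,-0.038,0,0,-1,-0.017,-0.029,0,0,-1,-0.011,-0.019,0,-0.06,-1,-0.005,-0.009,0,-0.06,-1,0,0,0,0], newtons=30)

```text
time: 16.12
position: [0.6209, -0.0323, 0.22]
tool_rot: [0.073, 0.997, -0.0, -0.0]
ft_force: [0.5, 0.3, -3.1]
grip_width: 0.0349
grip_force: 30.0
```

```bash
python3 - <<'E'
from h import *
from lampfit import lampfit
s=status.get_obs(); p=np.array(s['position']); q=s['tool_rot']; print(p,q,s['q'][5],s['grip_force'])
im,d,K,T=snap('wrist','w5'); lampfit('w5',p,q)
P=cloud(d,K,T); h=cv2.cvtColor(im,cv2.COLOR_RGB2HSV)
W=(P[...,0]>.60)&(P[...,0]<.69)&(P[...,1]>-.17)&(P[...,1]<-.07)&(P[...,2]>.03)&(P[...,2]<.1)
br=(cv2.inRange(h,(12,110,100),(28,255,255))>0)&W; print(br.sum())
E
```

```text
[ 0.62088251 -0.03233905  0.21996993] [ 7.31087853e-02  9.97323909e-01 -1.91177551e-04 -3.00322957e-04] -1.655550317958364 29.99980472959578
rect [0.05371525 0.02475639] 89.09713745117188 ctr tool [-0.0028  0.0011  0.0533] 1775
rect [0.0660147 0.0309534] 88.6312484741211 ctr tool [0.     0.0013 0.0539] 3852
up axis tool [ 1.835e-01 -7.000e-04 -9.830e-01] tilt 0.1846 -0.0007 world [-0.181   0.0264  0.9831]
549
```

View pics/w5.png

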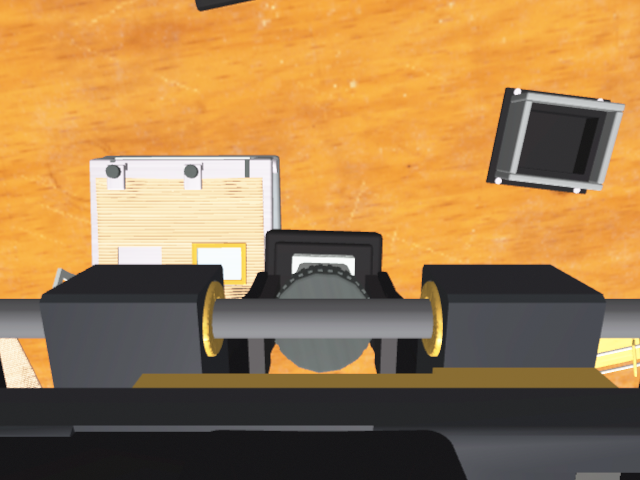

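The wrist view shows the brass window fully visible at (218,263) beside the held lamp, and the empty holder at (555,145). I'll refine the window from this view.

```bash
python3 - <<'E'
from h import *
im,d,K,T=load('w5'); P=cloud(d,K,T); h=cv2.cvtColor(im,cv2.COLOR_RGB2HSV)
Q=P[170:300,90:262].reshape(-1,3); Q=Q[(Q[:,2]>.02)&(Q[:,2]<.13)]; rng=np.random.default_rng(0); best=0
for _ in range(800):
    a=Q[rng.choice(len(Q),3,False)]; v=np.cross(a[1]-a[0],a[2]-a[0]); v/=np.linalg.norm(v)+1e-12
    k=abs((Q-a[0])@v)<.0015
    if abs(v[2])>.6 and k.sum()>best: best=k.sum(); B=Q[k]
c0=B.mean(0); v=np.linalg.svd(B-c0,full_matrices=False)[2][2]; v*=np.sign(v[2]); print('bed',c0.round(4),v.round(4),'slope',np.arccos(v[2]).round(4),'yaw',np.arctan2(-v[1],-v[0]).round(4),best,len(Q))
br=np.zeros((480,640),np.uint8); br[232:292,180:258]=cv2.inRange(h,(15,130,100),(32,255,255))[232:292,180:258]
n,l,s,c=cv2.connectedComponentsWithStats(br); i=1+np.argmax(s[1:,4]); print(s[i],c[i])
pts=np.argwhere(l==i)[:,::-1].astype(float); iT=np.linalg.inv(T); o=iT[:3,3]
for nv in (v,):
    R=np.c_[(pts[:,0]-K[0,2])/K[0,0],-(pts[:,1]-K[1,2])/K[1,1],-np.ones(len(pts))]@iT[:3,:3].T
    q0=c0+.0025*nv; W=o+R*(((q0-o)@nv)/(R@nv))[:,None]
    ex=-np.array([nv[0],nv[1],0]);ex/=np.linalg.norm(ex);ey=np.array([-ex[1],ex[0],0]);ex=np.cross(ey,nv)
    r=cv2.minAreaRect((np.c_[(W-c0)@ex,(W-c0)@ey]*1e4).astype(np.float32)); print('win',np.array(r[1])/1e4,r[2],(q0+ex*r[0][0]/1e4+ey*r[0][1]/1e4).round(4))
E
```

```text
bed [ 0.6047 -0.1485  0.0492] [-0.2029  0.0251  0.9789] slope 0.2059 yaw -0.123 13171 17159
[192 243  54  41 502] [224.50199203 257.88844622]
win [0.04341817 0.03272398] 88.6724624633789 [ 0.6432 -0.1206  0.059 ]
```

Call:
arm_command(deltas=[-1,-0.001,-0.012,0,0,-1,-0.003,-0.024,0,0,-1,-0.003,-0.024,0,0,-1,-0.002,-0.016,0,0,-1,0,-0.008,0,0,-1,0,0,0.01,0,-1,0,0,0.015,0,-1,0,0,0.015,0,-1,0,0,0.01,0,-1,0,0,0.004,0,-1,0,0,0,0])

```text
time: 17.55
position: [0.6178, -0.1142, 0.1662]
tool_rot: [0.071, 0.997, 0.0, -0.0]
ft_force: [0.1, 0.1, -1.9]
grip_width: 0.0352
grip_force: 30.0
```

```bash
python3 - <<'E'
from h import *
from lampfit import lampfit
s=status.get_obs(); p=np.array(s['position']); q=s['tool_rot']; print(p,q,s['ft_force'],s['moment'])
im,d,K,T=snap('wrist','w6'); lampfit('w6',p,q)
im,d,K,T=snap('scene','s6'); print(proj([.6432,-.1206,.059],K,T))
a=cv2.resize(im[130:280,250:410],None,fx=3.7,fy=3.7,interpolation=cv2.INTER_CUBIC); cv2.imwrite('pics/s6c.png',a[:,:,::-1])
E
```

```text
[ 0.61779508 -0.11416013  0.16622742] [ 7.12801421e-02  9.97456310e-01  7.79297718e-05 -2.12427850e-04] [ 0.09080118  0.05316524 -1.92755349] [ 0.07835409 -0.10159938 -0.00730038]
rect [0.05369117 0.02475843] 89.32942962646484 ctr tool [-0.0036 -0.      0.0529] 1795
rect [0.06612098 0.0310561 ] 88.97077178955078 ctr tool [-0.0007  0.0002  0.0535] 3841
up axis tool [ 0.203   0.0043 -0.9792] tilt 0.2044 0.0044 world [-0.1999  0.033   0.9793]
[333.66566035 226.18672111]
```

View pics/s6c.png

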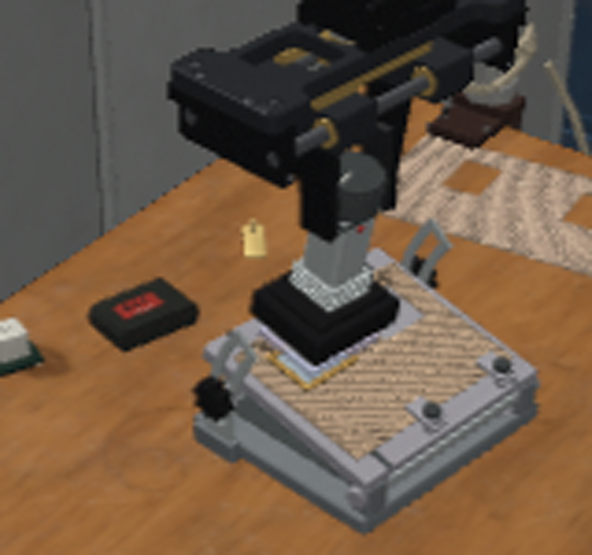

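```bash
python3 - <<'E'
from h import *
from scipy.spatial.transform import Rotation as Ro
p=np.array([0.61779508,-0.11416013,0.16622742]); R=Ro.from_quat([7.12801421e-02,9.97456310e-01,0,0]).as_matrix()
v=np.array([.203,0,-.979]); v/=np.linalg.norm(v); ey=np.array([0,1.,0]); ex=np.cross(ey,v); ex*=np.sign(ex[0]); print(ex)
im,d,K,T=load('w6'); t=(cloud(d,K,T)-p)@R; t=t[d>0]; piv=np.array([0,0,-.019]); L=np.c_[(t-piv)@ex,(t-piv)@ey,(t-piv)@v+.1105]
k=(abs(L[:,0])<.045)&(abs(L[:,1])<.045)
for z0 in range(0,132,4):
    s=L[k&(L[:,2]>z0/1e3)&(L[:,2]<z0/1e3+.004)]
    if len(s)>25: print(z0,len(s),'x',(np.percentile(s[:,0],[2,98])*1e3).round(1),'y',(np.percentile(s[:,1],[2,98])*1e3).round(1))
im,d,K,T=load('s6'); t=(cloud(d,K,T)-p)@R; t=t[d>0]; L=np.c_[(t-piv)@ex,(t-piv)@ey,(t-piv)@v+.1105]; k=(abs(L[:,0])<.04)&(abs(L[:,1])<.045); print('scene')
for z0 in range(-20,132,6):
    s=L[k&(L[:,2]>z0/1e3)&(L[:,2]<z0/1e3+.006)]
    if len(s)>15: print(z0,len(s),'x',(np.percentile(s[:,0],[3,97])*1e3).round(1),'y',(np.percentile(s[:,1],[3,97])*1e3).round(1))
E
```

```text
[ 0.97917137 -0.          0.20303553]
24 32 x [28.8 30. ] y [-23.7  22.1]
28 69 x [ 9.4 30.1] y [-32.8  33.2]
32 1763 x [ 6.9 29. ] y [-31.9  32.3]
36 1700 x [ 1.9 25.2] y [-26.4  26.7]
40 452 x [ 4.7 22.1] y [-25.   25.4]
44 48 x [16.5 17.2] y [-14.9  14.3]
48 52 x [16.4 17.3] y [-13.4  14.9]
52 524 x [ 8.7 16.8] y [-15.8  15.6]
56 54 x [10.9 15.9] y [-11.7  13.5]
60 40 x [13.1 14. ] y [-11.5  10.4]
64 29 x [12.5 13.9] y [-10.9  11.7]
92 71 x [ 7.1 14.1] y [-25.3  25.2]
96 170 x [ 7.2 14.1] y [-26.2  25.6]
100 214 x [ 7.3 17.2] y [-26.4  25.6]
104 284 x [ 7.6 18.2] y [-26.   25.4]
108 299 x [ 7. 18.] y [-26.1  25.4]
112 391 x [-10.6  17.9] y [-26.1  25.6]
116 544 x [-11.6  17.8] y [-26.   25.3]
120 4171 x [-16.5  16.4] y [-15.5  15.1]
124 66 x [-13.2  15.4] y [-18.   17.3]
128 100 x [-13.9  -3.8] y [-18.   17.4]
scene
-20 155 x [-25.1  37. ] y [-40.8  32.7]
-2 28 x [-17.6  25.6] y [-24.5  44.7]
4 77 x [-16.1  26.5] y [-19.  39.]
16 44 x [-19.9  30.8] y [-24.1  33.4]
22 88 x [-21.   31.7] y [-23.6  34.1]
28 135 x [-23.9  32. ] y [-30.6  34.2]
34 225 x [-19.5  29.3] y [-25.   31.5]
40 88 x [-12.6  24.8] y [-21.4  25.6]
46 52 x [-14.7  18.5] y [-13.8  16.9]
52 69 x [-9.3 18.6] y [-12.1  16.5]
58 34 x [-7.6 15.6] y [-7.4 14.4]
64 40 x [-9.2 15.7] y [-8.4 14.9]
70 36 x [-9.4 16.5] y [-8.1 13.5]
76 39 x [-5.2 15.6] y [-9.6 14.1]
82 21 x [ 9.7 15. ] y [-10.5  13.6]
88 21 x [-1.9 15.2] y [-10.4  24.7]
94 57 x [-4.9 15.9] y [-24.7  26.1]
100 46 x [-6.  18.6] y [-24.8  27. ]
106 66 x [-5.8 18.9] y [-24.7  27.5]
112 66 x [-6.  18.8] y [-28.   26.9]
118 172 x [-10.2  18.1] y [-23.7  28.1]
124 60 x [-10.7  12.6] y [-27.  30.]
130 54 x [-11.5   8.2] y [-27.8  30.5]
```

Measured tilt is 0.204 against a slope of 0.206, with yaw aligned and the foot about 1 mm toward the robot. The crop agrees, with the foot hovering over the window. I'll centre it and approach along the normal.

Call:
arm_command(deltas=[-1,-0.001,-0.003,0,0,-1,-0.001,0,0.004,0,-1,-0.001,0,0.004,0,-1,0,0,0.003,0,-1,0,0,0,0], newtons=20)

```text
time: 18.27
position: [0.62, -0.1175, 0.155]
tool_rot: [0.071, 0.997, 0.0, -0.001]
ft_force: [-0.1, 0.0, -2.8]
grip_width: 0.0353
grip_force: 20.0
```

Call:
arm_command(deltas=[-1,-0.0003,0,0.0015,0,-1,0,0,0,0])

```text
time: 18.52
position: [0.6206, -0.1176, 0.154]
tool_rot: [0.071, 0.997, 0.0, -0.0]
ft_force: [0.2, 0.1, -1.7]
grip_width: 0.0355
grip_force: 20.0
```

Call:
arm_command(deltas=[-1,-0.0003,0,0.0015,0,-1,0,0,0,0])

```text
time: 18.77
position: [0.6209, -0.1177, 0.1525]
tool_rot: [0.071, 0.997, 0.0, -0.0]
ft_force: [0.3, 0.6, -2.7]
grip_width: 0.0353
grip_force: 20.0
```

Call:
arm_command(deltas=[-1,-0.0003,0,0.0015,0,-1,0,0,0,0])

```text
time: 19.02
position: [0.6211, -0.1177, 0.1509]
tool_rot: [0.071, 0.997, 0.0, -0.0]
ft_force: [0.1, 0.0, -2.2]
grip_width: 0.0351
grip_force: 20.0
```

Call:
arm_command(deltas=[-1,-0.0003,0,0.0015,0,-1,0,0,0,0])

```text
time: 19.27
position: [0.6214, -0.1178, 0.1494]
tool_rot: [0.071, 0.997, 0.0, -0.0]
ft_force: [-0.5, 0.4, -1.8]
grip_width: 0.035
grip_force: 20.0
```

Call:
arm_command(deltas=[-1,-0.0003,0,0.0015,0,-1,0,0,0,0])

```text
time: 19.52
position: [0.6218, -0.1179, 0.1484]
tool_rot: [0.071, 0.997, -0.0, -0.0]
ft_force: [-0.6, 0.5, 1.8]
grip_width: 0.0353
grip_force: 20.0
```

Call:
arm_command(deltas=[-1,-0.0003,0,0.0015,0,-1,0,0,0,0])

```text
time: 19.77
position: [0.622, -0.1179, 0.1468]
tool_rot: [0.071, 0.997, -0.0, -0.0]
ft_force: [-1.2, 0.2, 1.4]
grip_width: 0.0352
grip_force: 20.0
```

Contact came at z ≈ 0.149. Pressing on to about 5 mm.

Call:
arm_command(deltas=[-1,-0.0003,0,0.0015,0,-1,-0.0003,0,0.0015,0,-1,0,0,0,0,-1,0,0,0,0])

```text
time: 20.27
position: [0.6227, -0.118, 0.1437]
tool_rot: [0.071, 0.997, 0.0, -0.0]
ft_force: [-2.5, 1.0, 3.5]
grip_width: 0.0351
grip_force: 20.0
```

```bash
python3 - <<'E'
from h import *
from lampfit import lampfit
from scipy.spatial.transform import Rotation as Ro
s=status.get_obs(); p=np.array(s['position']); q=s['tool_rot']; print(p,q,s['ft_force'],s['moment'])
im,d,K,T=snap('wrist','w7'); v=lampfit('w7',p,q)
R=Ro.from_quat(q).as_matrix(); t=(cloud(d,K,T)-p)@R; t=t[d>0]; v/=np.linalg.norm(v); ey=np.array([0,1.,0]); ex=np.cross(ey,v); ex/=np.linalg.norm(ex); ex*=np.sign(ex[0]); piv=np.array([0,0,-.019]); L=np.c_[(t-piv)@ex,(t-piv)@ey,(t-piv)@v+.1105]
k=(abs(L[:,0])<.045)&(abs(L[:,1])<.045)
for z0 in (24,28,32,52,60,64,104,112,120):
    u=L[k&(L[:,2]>z0/1e3)&(L[:,2]<z0/1e3+.004)]
    if len(u)>15: print(z0,len(u),'x',(np.percentile(u[:,0],[2,98])*1e3).round(1),'y',(np.percentile(u[:,1],[2,98])*1e3).round(1))
f=R@(piv-.1055*v)+p; print('foot centre est (5mm in)',f, 'minus window',f-np.array([.6432,-.1206,.059]))
im,d,K,T=snap('scene','s7'); a=cv2.resize(im[130:280,250:410],None,fx=3.7,fy=3.7,interpolation=cv2.INTER_CUBIC); cv2.imwrite('pics/s7c.png',a[:,:,::-1])
E
```

```text
[ 0.62267495 -0.11798359  0.14367242] [ 7.13524431e-02  9.97451166e-01  9.70750872e-06 -1.32919279e-05] [-2.49173997  1.02793954  3.51622573] [0.1823923  0.18425145 0.07159948]
rect [0.05310162 0.02568568] 89.87435913085938 ctr tool [-0.0035  0.0003  0.0531] 1767
rect [0.08481227 0.03544684] 84.5111312866211 ctr tool [-0.0017  0.0091  0.0536] 3945
up axis tool [ 0.2223  0.006  -0.975 ] tilt 0.2241 0.0062 world [-0.2191  0.0376  0.975 ]
24 32 x [30.8 32. ] y [-20.3  27. ]
28 52 x [ 9.5 32. ] y [-32.6  33.3]
32 1735 x [ 8.7 31.4] y [-31.8  32.4]
52 524 x [10.2 18.3] y [-15.7  15.7]
60 41 x [14.2 15.3] y [-11.4  11.4]
64 34 x [13.8 15.2] y [-11.3  11.6]
104 301 x [ 7.5 18.4] y [-26.   25.6]
112 390 x [-10.3  18.2] y [-26.   25.7]
120 4177 x [-16.5  16.6] y [-15.1  14.9]
foot centre est (5mm in) [ 0.64579266 -0.12195091  0.05981277] minus window [ 0.00259266 -0.00135091  0.00081277]
```

View pics/s7c.png

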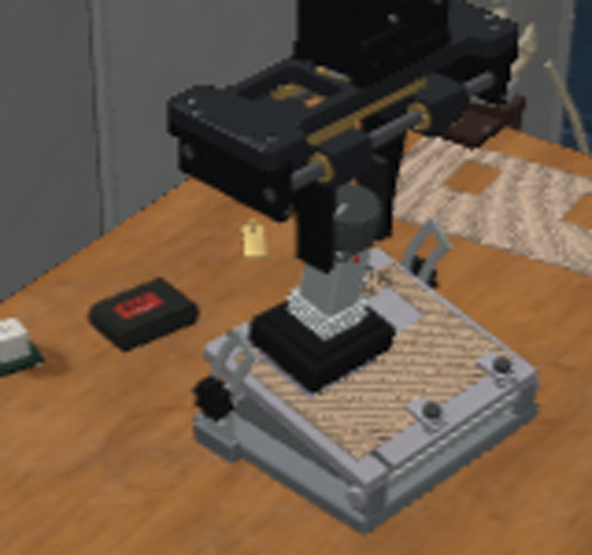

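The crop shows the head flush over the window and parallel to the bed. The force is about 5.8 N with a slight excess sideways, so I'll ease 1 mm toward the robot at a lighter grip to let it settle flush.

Call:
arm_command(deltas=[-1,0.001,0,0,0,-1,0,0,0,0,-1,0,0,0,0], newtons=14)

```text
time: 20.75
position: [0.6218, -0.1179, 0.1436]
tool_rot: [0.071, 0.997, -0.0, 0.0]
ft_force: [-2.0, 0.4, 2.9]
grip_width: 0.0356
grip_force: 14.0
```

Call:
arm_command(deltas=[-1,0,0,0,0,-1,0,0,0,0,-1,0,0,0,0], newtons=20)

```text
time: 21.12
position: [0.6218, -0.1179, 0.1436]
tool_rot: [0.071, 0.997, -0.0, 0.0]
ft_force: [-1.5, -0.2, 3.6]
grip_width: 0.035
grip_force: 20.0
```

```bash
python3 - <<'E'
from h import *
from lampfit import lampfit
from scipy.spatial.transform import Rotation as Ro
s=status.get_obs(); p=np.array(s['position']); q=s['tool_rot']; print(p,s['ft_force'],s['moment'])
im,d,K,T=snap('wrist','w8'); v=lampfit('w8',p,q)
R=Ro.from_quat(q).as_matrix(); t=(cloud(d,K,T)-p)@R; t=t[d>0]; v=np.array([np.sin(.207),0,-np.cos(.207)]); ey=np.array([0,1.,0]); ex=np.array([np.cos(.207),0,np.sin(.207)]); piv=np.array([0,0,-.019]); L=np.c_[(t-piv)@ex,(t-piv)@ey,(t-piv)@v+.1105]
k=(abs(L[:,0])<.045)&(abs(L[:,1])<.045)
for z0,w in ((24,28),(28,28),(52,16),(60,13),(64,13),(104,18),(112,18)):
    u=L[k&(L[:,2]>z0/1e3)&(L[:,2]<z0/1e3+.004)]
    if len(u)>15: print(z0,len(u),'x+ excess',(np.percentile(u[:,0],98)*1e3-w).round(1))
a=im
# bed plane seen by wrist vs head plane: relative tilt
P=cloud(d,K,T); Q=P[(P[...,0]>.56)&(P[...,0]<.63)&(P[...,1]>-.21)&(P[...,1]<-.09)&(P[...,2]>.03)&(P[...,2]<.065)]; rng=np.random.default_rng(0); best=0
for _ in range(500):
    a=Q[rng.choice(len(Q),3,False)]; n=np.cross(a[1]-a[0],a[2]-a[0]); n/=np.linalg.norm(n)+1e-12
    kk=abs((Q-a[0])@n)<.0015
    if kk.sum()>best: best=kk.sum(); B=Q[kk]
n=np.linalg.svd(B-B.mean(0),full_matrices=False)[2][2]; n*=np.sign(n[2]); print('bed n',n.round(4),best)
E
```

```text
[ 0.62175527 -0.11785737  0.14356726] [-1.50229862 -0.16595152  3.58803335] [0.19272972 0.17852324 0.00774581]
rect [0.05374542 0.02521216] 89.7022705078125 ctr tool [-0.0039  0.      0.0534] 1778
rect [0.08489832 0.03498807] 84.28361511230469 ctr tool [-0.0021  0.0092  0.0538] 3863
up axis tool [ 0.1946  0.0013 -0.9809] tilt 0.1958 0.0013 world [-0.1925  0.0289  0.9809]
24 23 x+ excess 2.1
28 89 x+ excess 2.1
52 524 x+ excess 0.9
60 33 x+ excess 1.1
64 18 x+ excess 1.1
104 281 x+ excess 0.5
112 368 x+ excess 0.4
bed n [-0.2096  0.0303  0.9773] 15165
```

Forces are now along the normal at about 5.8 N. The tilt matches the bed within 0.02 rad and the centring within about 2 mm, so I'm handing in.

```bash
python3 -c "
from rig import order
print(order.hand_in())"
```

```text
the job is handed in; nothing more can be done
None
```

The job is handed in at about 21 s with the lamp still pressed on the window; no verdict came back. The cap was twisted to its stop, and the foot is about 5 mm in at roughly 5.8 N, about 2 mm off centre and within about 0.02 rad of parallel. The lamp is held by its cap, because with the tool pointing down the fingers could not close on the body.

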